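Fit the idler-arm tension spring on a copier drive unit

TASK

Fit the loose tension spring to the copier drive unit: drop its L-shaped hook down into the slot of the anchor bracket, then draw the spring out and slip its eye over the head of the post on the swing arm, down into the post's neck, so that the spring by itself pulls the idler gear fully into mesh. Feel for the slot with a light touch, pressing the hook on the bracket with less than 5 N until it has dropped in; after that stay well under 20 N on bracket and post, do not draw the spring out to more than half as long again, and leave the things lying around it where they are.

Things in the scene. Friction and masses are not known exactly. Their poses are not given: they have to be found in the camera images.
- frame: Copier drive unit lying flat, fixed: steel plate 300 x 260 x 4 mm with gears and a motor (below 50 mm). Its z is up, its x runs along the spring line from bracket to post. On it stands the anchor bracket: Z-bent steel strip 26 mm wide, 4 mm thick, whose level top leaf (34 mm above the bench) runs from 13 mm behind the slot to 15.5 mm ahead (+x), where it ends free and the spring leaves over it.
- slot (a point): Nominal centre of the slot in the bracket's top leaf, at its top face. Axes as the unit. The slot goes through and is 4.5 mm long in x, 7 mm wide in y. The bracket is screwed on through a slotted foot, so the real slot lies up to 6 mm either way along x from this point (y and height are true): find it by eye or feel.
- post (a point): Middle of the neck of the upright spring post at the end of the swing arm, on its axis, 34 mm above the bench. Neck 6 mm across, 7 mm tall (30.5 to 37.5 mm above the bench); under it a shoulder 15 mm across; over it a head 9 mm across with a coned top ending at 41.5 mm. Arm home: 104 mm from the nominal slot along the unit's +x. Its axes turn with the arm.
- swing_arm (a joint): Swing arm with the idler gear; upright pivot 80 mm from the post. 0 = home, gear in full mesh, at its stop; growing (rad, to 0.12) carries the post away from the bracket. Light friction (about 1 N at the post); starts a little open and stays where left.
- coil_grip (a point): Where to grip the spring: on the coil's axis, 11 mm from the coil's eye end, 58.5 mm from the hook's leg, 20.5 mm from the eye's centre. x from hook to eye, z up. Spring of grey steel wire 2.5 mm thick, about 80 g; coil 18 mm outside, 47.5 mm long; it lies with its axis 9 mm above the bench, hook leg down. Grip the eye half: the turns on the hook side stay free to stretch.
- hook_tip (a point): Lower end of the hook's leg, spring axes as above. The hook is a straight wire on the spring's axis, 22 mm from coil to leg, then bent down into a leg 2.5 mm thick ending 9 mm below the axis; the tip is 0.8 mm nearer the coil than the bend. With the coil held in a gripper the tip gives 1 to 2 mm under a press of 2 N.
- eye (a point): Centre of the flat round eye at the spring's other end, lying in the level plane through the spring's axis; 13 mm inside, 18 mm outside, 79 mm from the hook's leg with the spring at rest.
- spring_stretch (a joint): How far the spring is drawn out (m), 0 = coil closed. Pull = 1.8 N plus 0.3 N per mm. Fitted it is drawn out about 14 to 27 mm; past 40 mm the coil is spoilt.
- spare_gear: Bystander: loose white spare gear, 44 mm across, 14 mm tall, flat on the bench. Origin under its centre.
- pick_roller: Bystander: loose black rubber roller standing on end, 30 mm across, 36 mm tall. Origin under its centre.
- mug: Bystander: white mug, 80 mm across, 90 mm tall. Origin under its centre.
- screwdriver: Bystander: screwdriver lying on the bench, its length along its x.

How it is judged (in metres and radians):
On the way, in this order (a step that is already met when the one before it is completed fails the run):
1. the hook's leg is down in the anchor bracket's slot (x of hook_tip in the frame of slot between -0.0098 and 0.0098 m and y of hook_tip in the frame of slot between -0.005 and 0.005 m and z of hook_tip in the frame of slot between -0.014 and -0.0045 m), for 0.2 s.
2. with the hook still in the slot, the eye is round the neck of the post, under its head, spring drawn out (all of step 1 and horizontal distance between eye and post below 0.006 m and z of eye in the frame of post between -0.004 and 0.004 m and value of joint spring_stretch above 0.01 m), for 0.2 s.
At the end, for the whole second after the job is handed in: Hook leg down through the slot (tip at least 4.5 mm below the bracket's top face), eye round the post's neck (centres within 6 mm, heights within 4 mm), spring drawn out 12 to 32 mm, swing arm home within 0.008 rad, all at rest and released (all of step 1 and horizontal distance between eye and post below 0.006 m and z of eye in the frame of post between -0.004 and 0.004 m and value of joint spring_stretch between 0.012 and 0.032 m and value of joint swing_arm below 0.008 rad and linear speed of spring below 0.02 m/s); the robot touches nothing.
It fails at once if the hook was pressed on the bracket with more than 5 N before it was down in the slot (contact force between spring and anchor above 5 N and z of hook_tip in the frame of slot above -0.002 m).
It fails at once if the bracket, the swing arm's post or another part of the drive unit was pressed or pulled with more than 20 N (contact force between any of spring, the arm and frame above 20 N or contact force between any of spring, the arm and anchor above 20 N).
It fails at once if the spring was drawn out more than 40 mm (value of joint spring_stretch above 0.04 m).
It fails at once if a bystander was moved more than 20 mm (distance of any of spare_gear, pick_roller, mug, screwdriver from where it was at the start of the episode above 0.02 m).
It also fails if it takes over 58 s, if anything falls off the work surface, if the arm or the gripper's body presses on something with over 40 N, if the wrist force passes 120 N, or if a joint passes its speed limit or range.

ROBOT

A 6-joint arm with a two-finger parallel gripper is mounted at the origin on the work surface. World frame = base frame: x ahead of the robot, y to its left, z up, the work surface at z = 0. Lengths are in mm, angles in rad, forces in N, time in s.
With the tool pointing down it reaches from about 275 to 750 mm from the base axis. Payload 10.2 kg.
Tool frame: the origin (TCP) lies on the front face of the gripper's body, between the roots of the fingers; the fingertips stand 73 mm ahead of it and the grasp point (between the pads) lies 54 mm ahead of it; z points along the fingers, y is the line along which they close (so a half turn about z gives the same grasp; the last joint's range is limited). The gripper opens to 85 mm and grips with 20 to 120 N. Pads are 22 mm wide; open, the fingers measure 114 mm over their backs; the gripper's body (76 mm by 85 mm) begins 54 mm behind the grasp point. The pads swing forward as they close: fully open they stand 13 mm farther back than shut.
Start: joints at [-1.387, 0.313, 1.498, -0, 1.331, -0.223], TCP at [207.716, -482.168, 303.894] pointing down, gripper open.
Joint ranges: [-2.94, 2.94], [-0.97, 2.17], [0.19, 2.56], [-1.23, 4.37], [0.02, 3.11], [-2.88, 2.88]. Speed limits (rad/s): [2.39, 2.39, 3.01, 3.14, 3.14, 3.14].

INTERFACE

Orientations are given as a unit quaternion [w, x, y, z].
In Python, from rig import * gives the robot as it stands.
- The arm moves only by the tool step_arm, never from a script. Its argument "plan" is a list of rows, each an object with "offset": the shift along the tool's x, y, z in cm, a list of three; "rot": the turn, a rotation vector about the tool's x, y, z in degrees, a list of three; "gripper": the finger opening in cm, from 0 to 8.54. In form: [{"offset": [x, y, z], "rot": [wx, wy, wz], "gripper": gripper}, ...]. A call has 1 to 12 rows; each row is the pose to reach, as a shift and turn from the pose commanded when the call began, along the tool's axes at that moment; what a row does not reach only later rows make up. A row lasts 1/10 s, in which the tool goes at most 50 mm and 8.59 degrees, less where a joint would pass 70% of its speed; a pose out of reach is approached as far as the arm can. A call with a gripper value outside its range is refused whole. The fingers move at their own pace and stop on an object; "squeeze" is the grip in N (left out, the last holds). Time passes only in rows, so rows that repeat a pose let the fingers close. It gives the time, the measured TCP pose, the force, the opening and the grip force at its end, in the units of the state.
- sense(): the state, without advancing time (a new reading comes with each control period).
- capture(name): name is "side" or "top"; returns a dict with "color" (400x640x3 uint8, red, green, blue), "depth" (400x640 float32, mm along the optical axis (not along the pixel's ray), 0 where there is no reading), "vertical_fov" (degrees; the focal length in pixels is half the picture's height over the tangent of half this angle, whatever the lens; pixels are square), "cx", "cy" (the principal point, pixels), "rvec" (rotation vector, rad) and "tvec" (3), from world to camera coordinates, as OpenCV has them. Camera axes: x right, y down, z forward; pixel columns grow to the right and rows downward; lengths in mm; the calibration is good to about 2 mm. A picture is of the moment at which its call begins.
- finish_job(): hands the job in; it is judged then, once.
The state is a dict: "time_s": time; "joints": joint angles; "dq": joint speeds; "tau": joint torques, N m; "eef_pos": TCP position; "ee_rot": TCP orientation; "force": force on the tool from outside, world axes, zero at the start; "wrist_torque": the same for the moment, N m; "grip_width": opening from 0.0 (shut) to 1.0 (fully open); "grip_force": force on a finger pad.
Only numpy, scipy, OpenCV 4.12 (cv2) and the standard library are available. Lean on these libraries where they do the work, as an engineer would, in place of code of your own. Each camera call takes 0.05 s, during which the arm holds its last target. There are 200 camera calls.

## Working session

There is one attempt and no reset: what is moved stays moved. The work goes in short steps, Python scripts to look and compute and a tool call to move; the robot and the scene stay as the last step left them, time stands still between calls to the robot, and variables do not carry over. Pictures are saved under pics/ and viewed, at most 10 in all, crops included, and the job is handed in when it is done.

Besides the shell and the picture viewer there is one more tool, called as name(argument=value, ...) on one line, values as JSON. step_arm: Moves the arm, as the interface text tells. Its arguments: {"type":"object","properties":{"plan":{"type":"array"},"squeeze":{"type":"number"}},"required":["plan"]}

```bash
ls; mkdir -p pics; cat > h.py <<'E'
from rig import *
import numpy as np, cv2
def cam(n):
    d=capture(n); h=d["color"].shape[0]
    d["f"]=h/2/np.tan(np.radians(d["vertical_fov"])/2)
    d["R"]=cv2.Rodrigues(np.array(d["rvec"],float))[0]; d["t"]=np.array(d["tvec"],float).ravel()
    return d
def ray(d,u,v,z):
    r=d["R"].T@np.array([(u-d["cx"])/d["f"],(v-d["cy"])/d["f"],1]); c=-d["R"].T@d["t"]
    return c+r*(z-c[2])/r[2]
def proj(d,p):
    q=d["R"]@np.array(p,float)+d["t"]; return q[:2]/q[2]*d["f"]+[d["cx"],d["cy"]]
def cloud(d):
    v,u=np.mgrid[:d["depth"].shape[0],:d["depth"].shape[1]]; z=d["depth"].astype(float)
    q=np.stack([(u-d["cx"])/d["f"]*z,(v-d["cy"])/d["f"]*z,z],-1)
    return (q-d["t"])@d["R"]
def save(n,img): cv2.imwrite("pics/"+n,cv2.cvtColor(img,cv2.COLOR_RGB2BGR))
E
python3 - <<'E'
from h import *
for n in("top","side"):
    d=cam(n); save(n+"0.png",d["color"]); np.savez(n+"0.npz",**d)
    print(n,d["f"],d["cx"],d["cy"],-d["R"].T@d["t"],d["R"][2])
print(sense())
E
```

```text
pics
top 505.70993970777823 317.65313500892785 206.25284522361227 [ 380.80252149  -38.65030174 1344.30633441] [ 1.13781400e-01 -6.88562254e-05 -9.93505807e-01]
side 503.09293167904224 324.34264598032047 209.20775652427196 [378.70582101 849.37282276 926.86924425] [ 0.12121068 -0.70034612 -0.70343676]
{'time_s': 0.1, 'joints': array([-1.38739275e+00,  3.13367083e-01,  1.49833264e+00,  2.57219826e-05,
        1.33101821e+00, -2.23368260e-01]), 'dq': array([-0.00175671, -0.00111564, -0.00226269, -0.00177736,  0.00079861,
        0.0004627 ]), 'tau': array([ 1.71351039e-03, -4.12904370e+01, -2.60140997e+01, -2.31591357e-04,
        3.06569047e-03, -1.79176183e-06]), 'eef_pos': array([ 207.69604105, -482.012964  ,  303.41677853]), 'ee_rot': array([-5.62279222e-04,  9.79388746e-01,  2.01983580e-01,  2.37309728e-05]), 'force': array([ 0.35047067,  0.78691307, -0.75597448]), 'wrist_torque': array([ 0.01789874,  0.01034198, -0.02376285]), 'grip_force': 0.0, 'grip_width': 1.0027675369696154}
```

View pics/top0.png

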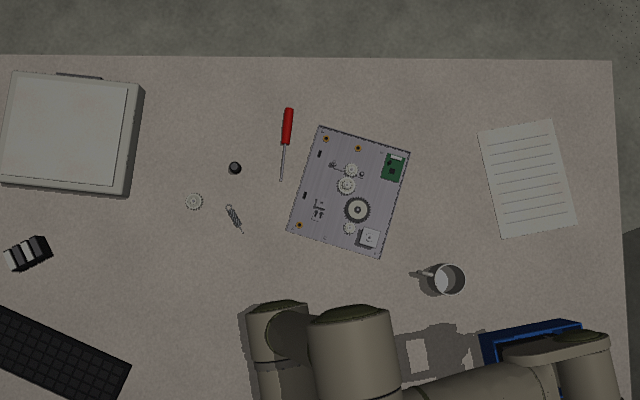

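View pics/side0.png

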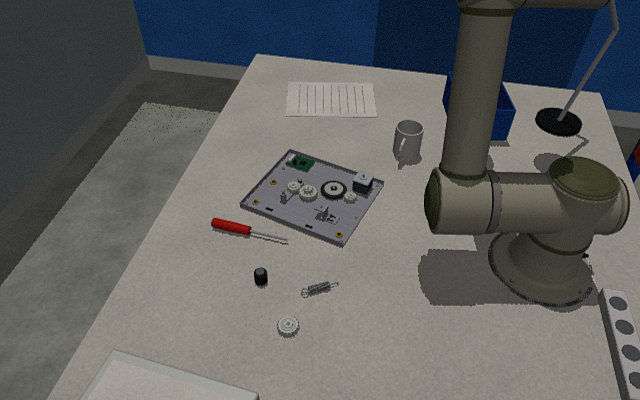

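The top view shows the spring near (235,218), the bracket near (319,209) and the post near (332,165). In the side view the spring is at (320,288). I'll zoom in on both.

```bash
python3 - <<'E'
from h import *
t=dict(np.load("top0.npz")); s=dict(np.load("side0.npz"))
a=t["color"][120:240,215:375]; b=s["color"][145:305,235:395]
g=lambda i,k:cv2.resize(np.clip(i.astype(float)*1.5,0,255).astype(np.uint8),None,fx=k,fy=k,interpolation=cv2.INTER_CUBIC)
save("zt.png",g(a,5)); save("zs.png",g(b,3.75))
for u,v,z in((319,209,34),(332,165,34),(235,218,9),(287,230,4),(320,126,4),(410,152,4),(381,259,4)): print(u,v,ray(t,u,v,z))
P=cloud(t); 
for u,v in((319,202),(319,204),(330,165),(333,164),(300,220),(235,215),(260,215)): print(u,v,P[v,u])
E
```

```text
319 209 [523.69042043 -42.31499625  34.        ]
332 165 [640.51293346 -75.54462964  34.        ]
235 218 [500.43321899 180.01900706   9.        ]
287 230 [470.1572921   42.02345728   4.        ]
320 126 [753.82705896 -43.18190988   4.        ]
410 152 [ 684.0450849  -286.89643664    4.        ]
381 259 [ 395.82311955 -206.98870504    4.        ]
319 202 [541.65982774 -42.14934292  37.34180166]
319 204 [537.18845764 -42.21165148  30.85119871]
330 165 [646.02023171 -70.95606547   5.96890628]
333 164 [643.43430418 -78.19631309  32.89078171]
300 220 [496.88963447   7.79641089   6.2617457 ]
235 215 [507.77502036 179.13460739  15.73115094]
260 215 [510.2956262  115.47855999  -4.3846711 ]
```

View pics/zt.png

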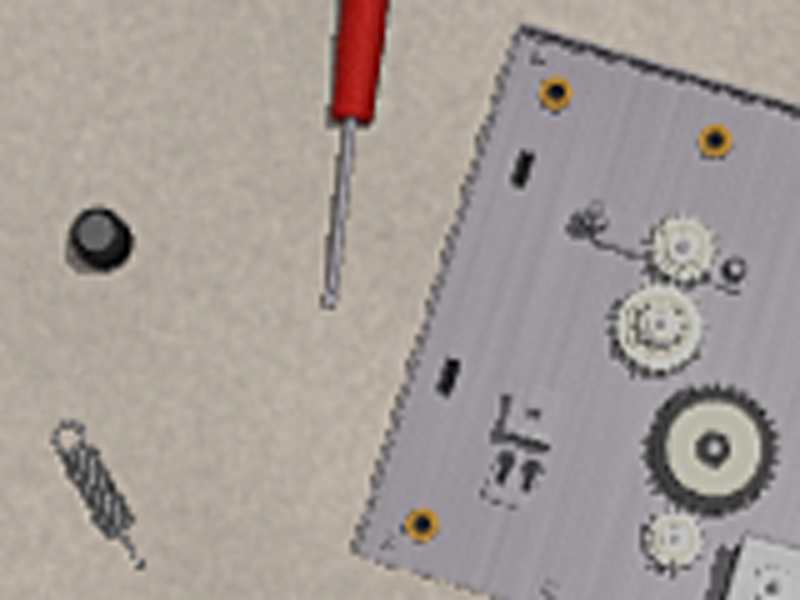

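View pics/zs.png

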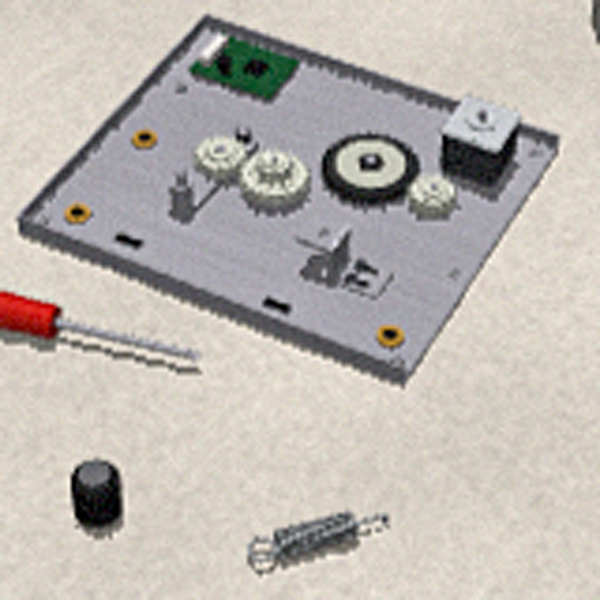

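Both views agree. The slot shows as a small dark dash on the leaf at top px ≈(321.5,202.5). The post is at ≈(332,163.5), the eye at ≈(228,207) and the hook end at ≈(242.6,233). I'll put enlarged crops of the bracket and post from both cameras in one mosaic, and triangulate the first readings.

```bash
cat >> h.py <<'E'
def tri(a,ua,b,ub):
    P=[np.hstack([d["R"],d["t"][:,None]]) for d in(a,b)]
    n=lambda d,u:((np.array(u,float)-[d["cx"],d["cy"]])/d["f"]).reshape(2,1)
    X=cv2.triangulatePoints(P[0],P[1],n(a,ua),n(b,ub)); return (X[:3]/X[3]).ravel()
def crop(d,u,v,w,h,k):
    i=d["color"][v:v+h,u:u+w].astype(float); lo,hi=np.percentile(i,[1,99]); i=np.clip((i-lo)/(hi-lo)*255,0,255).astype(np.uint8)
    i=cv2.resize(i,None,fx=k,fy=k,interpolation=cv2.INTER_CUBIC)
    for x in range(0,w,5): cv2.putText(i,str(u+x),(int((x+.5)*k)-8,8),0,.3,(255,0,0)); i[8:14,int((x+.5)*k)]=(255,0,0)
    for y in range(0,h,5): cv2.putText(i,str(v+y),(0,int((y+.5)*k)+3),0,.3,(255,0,0)); i[int((y+.5)*k),20:26]=(255,0,0)
    return i
E
python3 - <<'E'
from h import *
t=dict(np.load("top0.npz")); s=dict(np.load("side0.npz"))
m=np.vstack([np.hstack([crop(t,303,192,40,30,10),crop(t,320,150,40,30,10)]),np.hstack([crop(s,308,200,40,30,10),crop(s,268,180,40,30,10)])])
save("m1.png",m)
print(tri(t,(228.2,206.8),s,(305.3,291.8)),tri(t,(242.6,232.8),s,(337.3,283.3)))
P=cloud(t)
for u,v in((346,185),(351,169),(357,210),(357,209),(349,227)): print(P[v-1:v+2,u-1:u+2,2].round())
E
```

```text
[529.75879804 199.19733008   7.07494673] [462.61602927 159.60242415   4.40983573]
[[33. 34. 34.]
 [29. 32. 35.]
 [37. 35. 32.]]
[[26. 25. 22.]
 [28. 24. 24.]
 [17. 26. 22.]]
[[  22.   18.   20.]
 [  20.   20.   19.]
 [  19. 1344.   15.]]
[[17. 14. 16.]
 [22. 18. 20.]
 [20. 20. 19.]]
[[23. 18. 17.]
 [22. 22. 19.]
 [18. 25. 23.]]
```

View pics/m1.png

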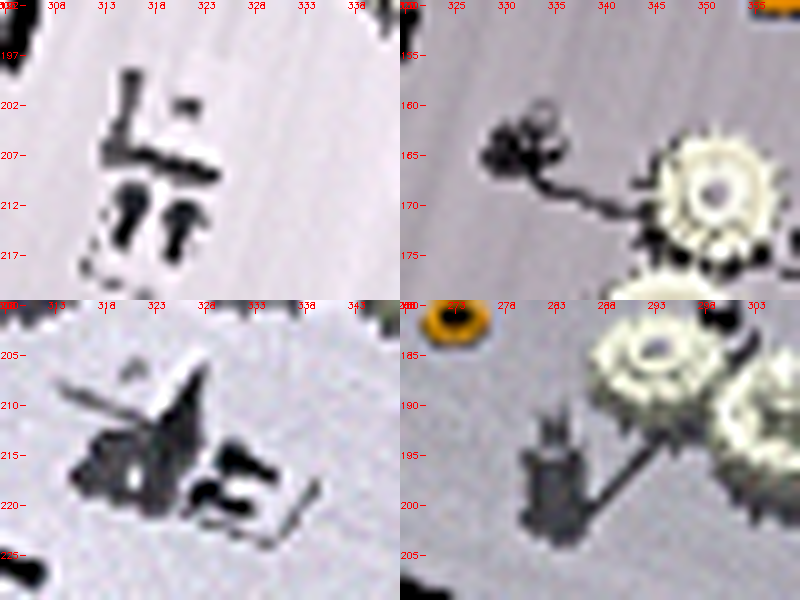

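In the mosaic, the slot is at top (321.2,202.2) and side (320.8,206.4). The post's head is at top ≈(333.7,161) and side ≈(283,191.5).

```bash
python3 - <<'E'
from h import *
t=dict(np.load("top0.npz")); s=dict(np.load("side0.npz"))
sl=tri(t,(321.2,202.2),s,(320.8,206.4)); po=tri(t,(333.7,161.2),s,(283,191.5)); print(sl,po)
for d,u in((t,(321.2,202.2)),(s,(320.8,206.4))): print("slot@34",ray(d,*u,34))
a=ray(t,321.2,202.2,34)
for yaw in(-15.5,-16,-16.5,-17):
  for D in(100,106,112,118):
    e=np.array([np.cos(np.radians(yaw)),np.sin(np.radians(yaw)),0]); p=a+e*D
    print(yaw,D,[ (proj(d,[p[0],p[1],z])).round(1) for d in(t,s) for z in(41.5,30)])
E=tri(t,(228.2,206.8),s,(305.3,291.8))
for d,u in((t,(228.2,206.8)),(s,(305.3,291.8))): print("eye@9",ray(d,*u,9))
for d,u in((t,(242.6,232.8)),(s,(337.3,283.3))): print("hook@4,9",ray(d,*u,4),ray(d,*u,9))
# plate edge yaw
g=[ray(t,u,v,4) for u,v in((286,230),(319.4,125.6),(410,152))]
print([np.degrees(np.arctan2(*(g[i]-g[j])[1::-1])) for i,j in((1,0),(1,2))])
# spring mask
for d,(u,v,w,h) in((t,(222,198,26,42)),(s,(298,278,48,24))):
    im=d["color"][v:v+h,u:u+w].astype(float); bg=np.median(im.reshape(-1,3),0)
    m=(np.abs(im-bg).max(-1)>22).astype(np.uint8)
    print(bg); print("\n".join("".join(".#"[x] for x in r) for r in m))
E
```

```text
[542.47195906 -47.85725925  33.73098359] [650.24788281 -79.93186029  35.56483596]
slot@34 [541.59661478 -47.90539006  34.        ]
slot@34 [543.26837757 -47.63782269  34.        ]
-15.5 100 [array([331.7, 165.4]), array([331.6, 166.2]), array([287. , 191.8]), array([287.1, 195.1])]
-15.5 106 [array([332.4, 163.2]), array([332.2, 164.1]), array([284.9, 191.1]), array([285.1, 194.4])]
-15.5 112 [array([333. , 161.1]), array([332.8, 161.9]), array([282.9, 190.4]), array([283.1, 193.6])]
-15.5 118 [array([333.6, 158.9]), array([333.5, 159.8]), array([280.9, 189.7]), array([281.1, 192.9])]
-16 100 [array([332. , 165.5]), array([331.9, 166.3]), array([287.1, 191.6]), array([287.3, 194.9])]
-16 106 [array([332.7, 163.3]), array([332.6, 164.2]), array([285.1, 190.9]), array([285.3, 194.1])]
-16 112 [array([333.3, 161.2]), array([333.2, 162. ]), array([283.1, 190.2]), array([283.3, 193.4])]
-16 118 [array([334., 159.]), array([333.8, 159.9]), array([281.1, 189.4]), array([281.3, 192.7])]
-16.5 100 [array([332.4, 165.6]), array([332.2, 166.4]), array([287.3, 191.4]), array([287.4, 194.7])]
-16
[... 2693 characters left out ...]
##............
.....#.##.######################................
....#############################...............
...##....########################...............
...##....#######################................
...###########################..................
...###..################........................
...##################...........................
...##.....#######...............................
....#....##.##..................................
.....#####......................................
......#.........................................
................................................
................................................
................................................
```

```bash
cat >> h.py <<'E'
from scipy.spatial.transform import Rotation as Ro
def go(x,y,z,yaw,s=None):
    """print offset (cm) / rot (deg) of the tool axes to reach TCP xyz, tool x at yaw, pointing down"""
    s=s or sense(); w=s["ee_rot"]; R=Ro.from_quat([w[1],w[2],w[3],w[0]])
    T=Ro.from_euler("z",yaw,degrees=True)*Ro.from_euler("x",180,degrees=True)
    print("offset",(R.inv().apply(np.array([x,y,z])-s["eef_pos"])/10).round(3),"rot",(R.inv()*T).as_rotvec(degrees=True).round(2))
E
python3 - <<'E'
from h import *
go(512,189,160,30.5)
E
```

```text
offset [ 54.492 -49.571  14.411] rot [-0.06 -0.02 -7.19]
```

step_arm(plan=[{"offset": [54.5, -49.6, 14.4], "rot": [0, 0, -7.2], "gripper": 5}, {"offset": [54.5, -49.6, 14.4], "rot": [0, 0, -7.2], "gripper": 5}, {"offset": [54.5, -49.6, 14.4], "rot": [0, 0, -7.2], "gripper": 5}, {"offset": [54.5, -49.6, 14.4], "rot": [0, 0, -7.2], "gripper": 5}, {"offset": [54.5, -49.6, 14.4], "rot": [0, 0, -7.2], "gripper": 5}, {"offset": [54.5, -49.6, 14.4], "rot": [0, 0, -7.2], "gripper": 5}, {"offset": [54.5, -49.6, 14.4], "rot": [0, 0, -7.2], "gripper": 5}, {"offset": [54.5, -49.6, 14.4], "rot": [0, 0, -7.2], "gripper": 5}, {"offset": [54.5, -49.6, 14.4], "rot": [0, 0, -7.2], "gripper": 5}, {"offset": [54.5, -49.6, 14.4], "rot": [0, 0, -7.2], "gripper": 5}, {"offset": [54.5, -49.6, 14.4], "rot": [0, 0, -7.2], "gripper": 5}, {"offset": [54.5, -49.6, 14.4], "rot": [0, 0, -7.2], "gripper": 5}])

```text
time_s: 1.3
eef_pos: [451.2, 56.3, 188.4]
ee_rot: [0.0, 0.965, 0.263, -0.0]
force: [1.3, -1.2, 0.8]
grip_width: 0.588
grip_force: 0.0
```

step_arm(plan=[{"offset": [0, 0, 0], "rot": [0, 0, 0], "gripper": 5}, {"offset": [0, 0, 0], "rot": [0, 0, 0], "gripper": 5}, {"offset": [0, 0, 0], "rot": [0, 0, 0], "gripper": 5}])

```text
time_s: 1.6
eef_pos: [450.6, 53.4, 188.9]
ee_rot: [0.0, 0.965, 0.263, -0.0]
force: [0.2, -0.6, 0.4]
grip_width: 0.589
grip_force: 0.0
```

```bash
python3 - <<'E'
from h import *
go(512,189,110,30.5)
E
```

```text
offset [12.166 -8.584  7.886] rot [ 0.    0.01 -0.05]
```

step_arm(plan=[{"offset": [5, -3.5, 2], "rot": [0, 0, 0], "gripper": 5}, {"offset": [12.2, -8.6, 7.9], "rot": [0, 0, 0], "gripper": 5}, {"offset": [12.2, -8.6, 7.9], "rot": [0, 0, 0], "gripper": 5}, {"offset": [12.2, -8.6, 7.9], "rot": [0, 0, 0], "gripper": 5}, {"offset": [12.2, -8.6, 7.9], "rot": [0, 0, 0], "gripper": 5}, {"offset": [12.2, -8.6, 7.9], "rot": [0, 0, 0], "gripper": 5}, {"offset": [12.2, -8.6, 7.9], "rot": [0, 0, 0], "gripper": 5}])

```text
time_s: 2.3
eef_pos: [512.6, 188.6, 110.9]
ee_rot: [0.0, 0.965, 0.262, 0.001]
force: [0.6, 0.1, 1.0]
grip_width: 0.585
grip_force: 0.0
```

```bash
python3 - <<'E'
from h import *
t=cam("top");s=cam("side"); np.savez("t1.npz",**t); np.savez("s1.npz",**s)
save("m2.png",np.hstack([crop(t,210,190,40,50,10),crop(s,300,260,40,50,10)]))
go(512,189,77,30.5)
E
```

```text
offset [-0.052 -0.029  3.385] rot [ 0.03 -0.07 -0.09]
```

View pics/m2.png

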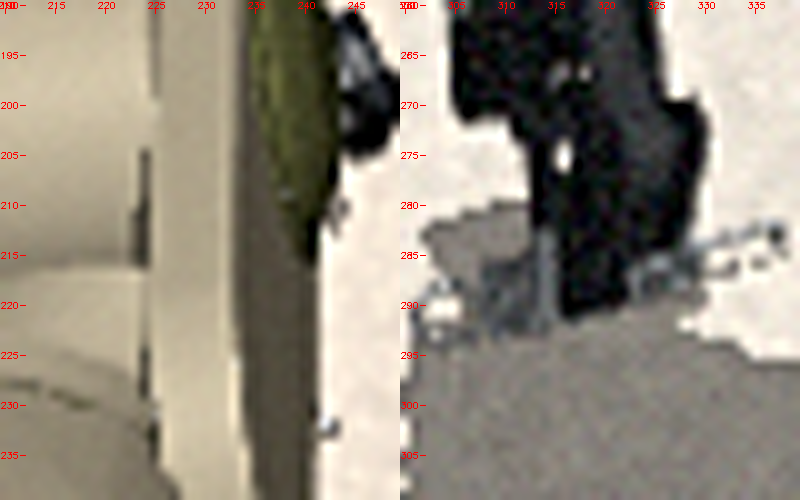

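Side view: the near finger, tip at (318,291), stands astride the coil, and the hook is free at (337,283). The arm hides the spring from the top camera. I'll descend and grip.

step_arm(plan=[{"offset": [0, 0, 1.7], "rot": [0, 0, 0], "gripper": 5}, {"offset": [-0.05, 0, 3.4], "rot": [0, 0, 0], "gripper": 5}, {"offset": [-0.05, 0, 3.4], "rot": [0, 0, 0], "gripper": 5}, {"offset": [-0.05, 0, 3.4], "rot": [0, 0, 0], "gripper": 1.0}, {"offset": [-0.05, 0, 3.4], "rot": [0, 0, 0], "gripper": 1.0}, {"offset": [-0.05, 0, 3.4], "rot": [0, 0, 0], "gripper": 1.0}, {"offset": [-0.05, 0, 3.4], "rot": [0, 0, 0], "gripper": 1.0}, {"offset": [-0.05, 0, 3.4], "rot": [0, 0, 0], "gripper": 1.0}, {"offset": [-0.05, 0, 3.4], "rot": [0, 0, 0], "gripper": 1.0}], squeeze=50)

```text
time_s: 3.3
eef_pos: [512.4, 189.9, 77.1]
ee_rot: [0.0, 0.965, 0.263, 0.001]
force: [-1.6, -1.7, 6.9]
grip_width: 0.195
grip_force: 49.8
```

step_arm(plan=[{"offset": [0, 0, -2], "rot": [0, 0, 0], "gripper": 1.0}, {"offset": [0, 0, -5], "rot": [0, 0, 0], "gripper": 1.0}, {"offset": [0, 0, -8], "rot": [0, 0, 0], "gripper": 1.0}, {"offset": [0, 0, -9], "rot": [0, 0, 0], "gripper": 1.0}, {"offset": [0, 0, -9], "rot": [0, 0, 0], "gripper": 1.0}])

```text
time_s: 3.8
eef_pos: [512.3, 190.0, 166.9]
ee_rot: [0.0, 0.965, 0.263, 0.001]
force: [-0.4, 0.4, -1.5]
grip_width: 0.192
grip_force: 49.0
```

```bash
python3 - <<'E'
from h import *
s=sense(); print(s["force"],s["grip_width"],s["eef_pos"])
go(598,-64.5,150,-16.4)
E
```

```text
[-0.35664165  0.40066008 -1.45886121] 0.1916744613886619 [512.25102189 190.00880913 166.94017316]
offset [-5.537 26.279  1.707] rot [-0.   -0.16 46.91]
```

step_arm(plan=[{"offset": [-1, 4, 0], "rot": [0, 0, 8], "gripper": 1.0}, {"offset": [-2, 8, 0], "rot": [0, 0, 16], "gripper": 1.0}, {"offset": [-3, 12, 0], "rot": [0, 0, 24], "gripper": 1.0}, {"offset": [-4, 16, 0], "rot": [0, 0, 32], "gripper": 1.0}, {"offset": [-4.5, 20, 0.5], "rot": [0, 0, 40], "gripper": 1.0}, {"offset": [-5, 24, 1], "rot": [0, 0, 45], "gripper": 1.0}, {"offset": [-5.5, 26.3, 1.7], "rot": [0, 0, 46.9], "gripper": 1.0}, {"offset": [-5.5, 26.3, 1.7], "rot": [0, 0, 46.9], "gripper": 1.0}, {"offset": [-5.5, 26.3, 1.7], "rot": [0, 0, 46.9], "gripper": 1.0}, {"offset": [-5.5, 26.3, 1.7], "rot": [0, 0, 46.9], "gripper": 1.0}])

```text
time_s: 4.8
eef_pos: [597.6, -63.5, 148.3]
ee_rot: [-0.0, 0.99, -0.142, -0.001]
force: [0.1, 0.2, -0.9]
grip_width: 0.192
grip_force: 49.0
```

```bash
python3 - <<'E'
from h import *
t=cam("top");s=cam("side"); np.savez("t2.npz",**t); np.savez("s2.npz",**s)
m=np.hstack([crop(t,300,170,50,50,8),crop(s,270,150,50,50,8)])
save("m3.png",m); q=sense(); print(q["force"],q["eef_pos"]); go(598,-64.5,150,-16.4)
x=q["eef_pos"]
for n,L in(("leg bend",-58.5),("eye",20.5)):
    for d in(t,s): print(n,proj(d,[x[0]+L*.959,x[1]-L*.283,x[2]-68]).round(1))
E
```

```text
[-0.62910407  0.50439254  0.15380368] [597.8126214  -63.49126507 148.84541213]
offset [ 0.046  0.092 -0.115] rot [-0.01  0.01  0.1 ]
leg bend [321.  199.9]
leg bend [321.6 193.1]
eye [330.  170.3]
eye [293.8 182.9]
```

View pics/m3.png

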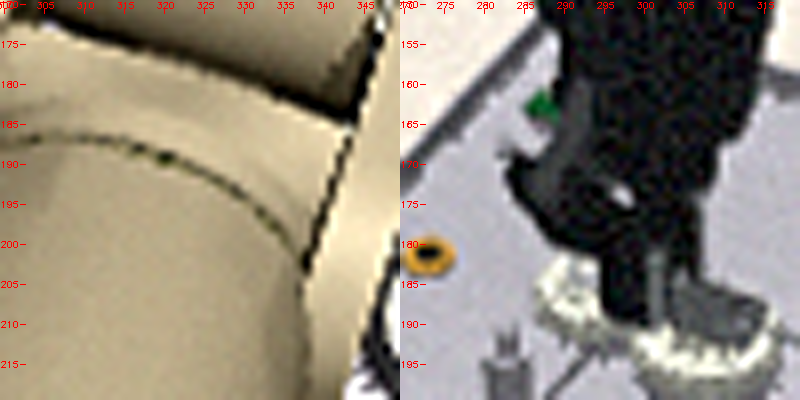

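The side view shows the fingers at u 295–301 and the coil running right towards the hook; the top view is blocked by the arm. I'll locate the hook and eye numerically by differencing with the first side picture.

```bash
python3 - <<'E'
from h import *
s0=dict(np.load("side0.npz")); s=dict(np.load("s2.npz"))
d=np.abs(s["color"].astype(int)-s0["color"]).max(-1)
v0,v1,u0,u1=172,215,280,335
print("    "+"".join(str(u%10) for u in range(u0,u1)))
for v in range(v0,v1): print(v,"".join("." if x<20 else("+" if x<45 else "#") for x in d[v,u0:u1]))
E
```

```text
0123456789012345678901234567890123456789012345678901234
172 ...##########################+.........................
173 ...+#############+###########..........................
174 ...+#############..#########++.........................
175 ....+#############.########+.+.......................+.
176 ...+.+######################..........................+
177 .....++#####################...........+...............
178 .....+.#####################...........................
179 ........####################...........................
180 ........+############+######..................+........
181 ..........+#######....######...........................
182 ..........+.#+####+#+++#####.++........................
183 .........+.+.+.########+####.+.......................+.
184 ...........#.+.#######.+#+##...+...................+...
185 ...........+.+.######.+######++..+.....................
186 ........+++.+.#######.+#########+......................
187 .............++######+######+######....................
188 .............+.#############+#######+....+.............
189 ...............#####
[... 835 characters left out ...]
................#+....+###+.+...........
204 ............................##############+............
205 ..+........................#######+##+###+####+........
206 ..........................##++##########+.+##+.........
207 .......................+.##+##+###+#####..+####........
208 ...............#......#.##+##+###+++####++#+#++........
209 ..........+..#+++.#+..####+###+#+#...+#######+.........
210 .............+++..+.########++####+..+.+++###..........
211 .............#...+.######+#+###+###+......+#...........
212 .............+++#.########+######+####+................
213 ..............+.##+##################+.................
214 ............+...#+#+#####+#####+#+###+.....+..+........
```

```bash
cat >> h.py <<'E'
E0=np.array([.9593,-.2823]); N0=np.array([.2823,.9593]); SL=np.array([542,-48.])
def st(n=6):
    F=[]
    for _ in range(n): capture("side"); q=sense(); F.append(q["force"])
    F=np.array(F); f=F.mean(0); p=q["eef_pos"]
    print("t%.1f x=%.2f lat=%.2f z=%.2f  F x %.2f lat %.2f z %.2f (sd %s)"%(q["time_s"],(p[:2]-SL)@E0-58.5,(p[:2]-SL)@N0,p[2],f[:2]@E0,f[:2]@N0,f[2],F.std(0).round(2)),q["wrist_torque"].round(3))
E
python3 - <<'E'
from h import *
go(592.3,-62.8,118,-16.4); st()
E
```

```text
offset [-0.548  0.089  3.085] rot [-0.01  0.01  0.1 ]
t5.2 x=-0.17 lat=0.12 z=148.93  F x -0.29 lat 0.05 z -0.66 (sd [0.37 0.46 0.48]) [-0.003 -0.016  0.021]
```

step_arm(plan=[{"offset": [-0.58, 0, 1.5], "rot": [0, 0, 0], "gripper": 1.0}, {"offset": [-0.58, 0, 2.5], "rot": [0, 0, 0], "gripper": 1.0}, {"offset": [-0.58, 0, 3.1], "rot": [0, 0, 0], "gripper": 1.0}, {"offset": [-0.58, 0, 3.1], "rot": [0, 0, 0], "gripper": 1.0}])

```text
time_s: 5.6
eef_pos: [592.3, -62.9, 117.0]
ee_rot: [-0.0, 0.99, -0.143, -0.001]
force: [-0.3, 0.1, -0.9]
grip_width: 0.192
grip_force: 49.0
```

```bash
python3 - <<'E'
from h import *
st()
E
```

```text
t5.9 x=-5.66 lat=-0.10 z=118.26  F x -0.26 lat 0.05 z -0.44 (sd [0.31 0.7  0.38]) [-0.036  0.008 -0.006]
```

step_arm(plan=[{"offset": [0, 0, 0.2], "rot": [0, 0, 0], "gripper": 1.0}, {"offset": [0, 0, 0.4], "rot": [0, 0, 0], "gripper": 1.0}, {"offset": [0, 0, 0.55], "rot": [0, 0, 0], "gripper": 1.0}, {"offset": [0, 0, 0.55], "rot": [0, 0, 0], "gripper": 1.0}])

```text
time_s: 6.3
eef_pos: [592.3, -62.9, 112.0]
ee_rot: [-0.0, 0.99, -0.143, -0.0]
force: [-0.5, 0.6, -1.6]
grip_width: 0.195
grip_force: 49.0
```

```bash
python3 - <<'E'
from h import *
st()
E
```

```text
t6.6 x=-5.86 lat=-0.10 z=112.38  F x -0.01 lat 0.39 z -0.85 (sd [0.61 0.42 0.44]) [-0.001 -0.026  0.017]
```

step_arm(plan=[{"offset": [0, 0, 0.05], "rot": [0, 0, 0], "gripper": 1.0}, {"offset": [0, 0, 0.1], "rot": [0, 0, 0], "gripper": 1.0}, {"offset": [0, 0, 0.1], "rot": [0, 0, 0], "gripper": 1.0}])

```text
time_s: 6.9
eef_pos: [592.4, -62.9, 111.2]
ee_rot: [-0.0, 0.99, -0.143, -0.0]
force: [0.3, 0.7, -1.2]
grip_width: 0.192
grip_force: 49.0
```

```bash
python3 - <<'E'
from h import *
st()
E
```

```text
t7.2 x=-5.90 lat=-0.10 z=111.33  F x -0.20 lat -0.31 z -0.74 (sd [0.29 0.23 0.23]) [-0.012 -0.027 -0.032]
```

```bash
cat >> h.py <<'E'
def st(n=4):
    F=[]
    for _ in range(n): capture("side"); q=sense(); F.append(np.r_[q["force"],q["wrist_torque"]])
    F=np.array(F); f=F.mean(0); p=q["eef_pos"]
    print("t%.1f x=%.2f lat=%.2f z=%.2f  F x %.2f lat %.2f z %.2f | tau e %.3f n %.3f z %.3f"%(q["time_s"],(p[:2]-SL)@E0-58.5,(p[:2]-SL)@N0,p[2],f[:2]@E0,f[:2]@N0,f[2],f[3:5]@E0,f[3:5]@N0,f[5]))
E
python3 - <<'E'
from h import *
st()
E
```

```text
t7.4 x=-5.88 lat=-0.07 z=111.35  F x 0.34 lat 0.37 z -1.47 | tau e 0.002 n -0.032 z -0.001
```

step_arm(plan=[{"offset": [0, 0, 0.05], "rot": [0, 0, 0], "gripper": 1.0}, {"offset": [0, 0, 0.1], "rot": [0, 0, 0], "gripper": 1.0}, {"offset": [0, 0, 0.1], "rot": [0, 0, 0], "gripper": 1.0}])

```text
time_s: 7.7
eef_pos: [592.5, -63.0, 110.4]
ee_rot: [0.0, 0.99, -0.143, 0.0]
force: [0.0, 1.1, -0.4]
grip_width: 0.191
grip_force: 49.2
```

```bash
python3 - <<'E'
from h import *
st()
E
```

```text
t7.9 x=-5.86 lat=-0.08 z=110.40  F x 0.10 lat -0.14 z 0.41 | tau e 0.024 n 0.047 z 0.009
```

step_arm(plan=[{"offset": [0, 0, 0.05], "rot": [0, 0, 0], "gripper": 1.0}, {"offset": [0, 0, 0.1], "rot": [0, 0, 0], "gripper": 1.0}, {"offset": [0, 0, 0.1], "rot": [0, 0, 0], "gripper": 1.0}])

```text
time_s: 8.2
eef_pos: [592.5, -63.0, 109.5]
ee_rot: [0.0, 0.99, -0.143, 0.0]
force: [0.3, -0.2, 2.1]
grip_width: 0.192
grip_force: 49.4
```

```bash
python3 - <<'E'
from h import *
st()
E
```

```text
t8.4 x=-5.81 lat=-0.11 z=109.46  F x 0.47 lat -0.03 z 2.37 | tau e -0.016 n 0.126 z 0.013
```

Contact came at TCP z ≈ 110.9, as predicted; the press is now about 2.7 N. I'll ease off slightly and drag along +x.

step_arm(plan=[{"offset": [0, 0, -0.03], "rot": [0, 0, 0], "gripper": 1.0}, {"offset": [0.05, 0, -0.03], "rot": [0, 0, 0], "gripper": 1.0}, {"offset": [0.1, 0, -0.03], "rot": [0, 0, 0], "gripper": 1.0}, {"offset": [0.15, 0, -0.03], "rot": [0, 0, 0], "gripper": 1.0}, {"offset": [0.15, 0, -0.03], "rot": [0, 0, 0], "gripper": 1.0}])

```text
time_s: 8.9
eef_pos: [593.8, -63.3, 109.5]
ee_rot: [-0.0, 0.99, -0.143, -0.0]
force: [-1.4, 1.4, 1.8]
grip_width: 0.195
grip_force: 49.4
```

```bash
python3 - <<'E'
from h import *
st()
E
```

```text
t9.1 x=-4.39 lat=-0.08 z=109.61  F x -1.56 lat -0.10 z 1.89 | tau e 0.010 n 0.424 z -0.015
```

step_arm(plan=[{"offset": [0.05, 0, 0], "rot": [0, 0, 0], "gripper": 1.0}, {"offset": [0.1, 0, 0], "rot": [0, 0, 0], "gripper": 1.0}, {"offset": [0.15, 0, 0], "rot": [0, 0, 0], "gripper": 1.0}, {"offset": [0.15, 0, 0], "rot": [0, 0, 0], "gripper": 1.0}])

```text
time_s: 9.5
eef_pos: [595.9, -64.0, 109.6]
ee_rot: [0.0, 0.99, -0.143, 0.001]
force: [2.6, -1.4, -2.5]
grip_width: 0.193
grip_force: 48.8
```

```bash
python3 - <<'E'
from h import *
st()
E
```

```text
t9.7 x=-2.36 lat=-0.18 z=109.72  F x 4.18 lat -0.13 z -2.26 | tau e -0.014 n -0.824 z 0.012
```

```bash
python3 - <<'E'
from h import *
st(3)
E
```

```text
t9.8 x=-2.45 lat=-0.17 z=109.76  F x 5.28 lat 0.37 z -2.44 | tau e 0.018 n -1.035 z -0.004
```

step_arm(plan=[{"offset": [0.05, 0, 0.03], "rot": [0, 0, 0], "gripper": 1.0}, {"offset": [0.05, 0, 0.03], "rot": [0, 0, 0], "gripper": 1.0}])

```text
time_s: 10.05
eef_pos: [596.0, -64.0, 109.4]
ee_rot: [0.0, 0.99, -0.143, 0.0]
force: [4.1, -0.8, -1.4]
grip_width: 0.194
grip_force: 49.0
```

```bash
python3 - <<'E'
from h import *
st(3)
s0=dict(np.load("side0.npz")); s=cam("side"); np.savez("s3.npz",**s); save("m4.png",crop(s,285,175,50,50,10))
E
```

```text
t10.2 x=-2.25 lat=-0.13 z=109.45  F x 5.29 lat -0.22 z -1.32 | tau e -0.037 n -0.849 z 0.020
```

View pics/m4.png

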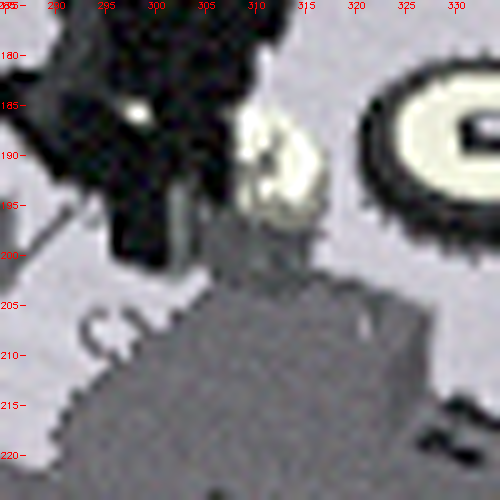

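The picture shows the coil from u 305 to 315.5 and the hook leg as a light streak near (321,206), close to the slot. I'll project the expected points to work out where this +x push comes from.

```bash
python3 - <<'E'
from h import *
s=dict(np.load("s3.npz")); s0=dict(np.load("side0.npz"))
def P(al,z): 
    q=SL+E0*al; return proj(s,[*q,z]).round(1)
z=109.45-68
for n,a,zz in(("slot",0,34),("leafend",15.5,34),("riser",-13,34),("bend",-2.25,z),("tip",-1.45,z-9),("coil hook end top",19.75,z+9),("coil hookend bot",19.75,z-9),("coil hookend mid",19.75,z),("eye c",76.75,z),("eye end",85.75,z)): print(n,P(a,zz))
for d in(s0,s):
  g=d["color"].astype(int).mean(-1)
  print("     "+" ".join("%3d"%u for u in range(308,328)))
  for v in range(192,214): print(v," ".join("%3d"%x for x in g[v,308:328]))
q=sense(); print(q["joints"],q["tau"])
E
```

```text
slot [321.3 206.4]
leafend [315.9 204.3]
riser [325.9 208.1]
bend [322.2 204.6]
tip [321.8 207. ]
coil hook end top [314.5 199.1]
coil hookend bot [314.4 204.2]
coil hookend mid [314.5 201.7]
eye c [294.9 194.4]
eye end [291.9 193.2]
     308 309 310 311 312 313 314 315 316 317 318 319 320 321 322 323 324 325 326 327
192  74  68  63  76  95 137 139 149 118  72 116 116  96  32   8  26  29  31  80 127
193 100  89  71 142 124 135 152 149  88  74 116 118 118  49  18  12  28  29  28  65
194 140 127  78 131 118 136 141 114  76  84 118 117 117  77  23   3  19  26  26  29
195 144 131 118 111 153 146  98  88  83  63 118 117 113  76  62  28  16  10  14  25
196 145 143 140 108 102  99  59  68  61  87 115 115 118 120 120  55  51  26  17  15
197  83  68  68  90  74  65  68  64  67 108 120 113 114 113 119  79 101  46  15  13
198  84  82  68  73  73  69  59  58  77  79 119 111 113 111 116 115 115  77  39  41
199  77  76  65  64  57  60  55  66 122 120 115 116 113 117 113 114 119 111  77  84
200  65  56  59  57  56  55  78  81 121 117 114 112 113 115 113 111 116 117 121 121
201  62  77  54  61  78  
[... 2497 characters left out ...]
08  66  72  68  66  65  72  66  70  67  74  70  64  65  94  68  68  68  70  53  60
209  64  68  66  69  72  66  68  66  65  62  69  70  68  68  69  62  72  64  50  62
210  65  67  63  63  64  67  65  68  70  71  65  65  68  68  68  68  59  56  47  61
211  73  67  74  63  70  63  62  70  67  69  64  67  67  65  65  65  54  55  48  56
212  64  63  67  71  62  70  70  67  66  60  65  65  70  65  70  59  53  50  50  60
213  70  68  65  66  64  63  71  70  66  70  66  70  67  68  69  61  57  55  51  65
[-3.02257976e-01  6.81335598e-01  1.46824310e+00 -3.19038985e-05
  9.91574536e-01  1.55462829e+00] [ 5.78914918e-01 -5.26467741e+01 -1.95404863e+01  2.91675789e-02
  1.24554176e+00  1.44460757e-02]
```

The hook's dark leg is at (322,206), right at the slot's −x edge (slot at 321), so it's just entering. I'll go on +x in a small step.

step_arm(plan=[{"offset": [0.05, 0, 0], "rot": [0, 0, 0], "gripper": 1.0}, {"offset": [0.1, 0, 0], "rot": [0, 0, 0], "gripper": 1.0}, {"offset": [0.1, 0, 0], "rot": [0, 0, 0], "gripper": 1.0}])

```text
time_s: 10.55
eef_pos: [596.5, -64.1, 109.1]
ee_rot: [-0.0, 0.99, -0.143, -0.001]
force: [0.8, -1.2, -1.4]
grip_width: 0.188
grip_force: 49.0
```

```bash
python3 - <<'E'
from h import *
st()
E
```

```text
t10.8 x=-1.61 lat=-0.09 z=109.21  F x 1.10 lat -0.07 z -1.46 | tau e -0.056 n -0.324 z 0.033
```

step_arm(plan=[{"offset": [0.03, 0, 0.03], "rot": [0, 0, 0], "gripper": 1.0}, {"offset": [0.05, 0, 0.07], "rot": [0, 0, 0], "gripper": 1.0}, {"offset": [0.05, 0, 0.1], "rot": [0, 0, 0], "gripper": 1.0}, {"offset": [0.05, 0, 0.1], "rot": [0, 0, 0], "gripper": 1.0}])

```text
time_s: 11.15
eef_pos: [597.1, -64.3, 108.2]
ee_rot: [-0.0, 0.99, -0.143, -0.0]
force: [-0.2, 0.6, -0.5]
grip_width: 0.192
grip_force: 49.1
```

```bash
python3 - <<'E'
from h import *
st()
E
```

```text
t11.3 x=-0.93 lat=-0.08 z=108.32  F x 0.08 lat -0.27 z -0.82 | tau e -0.007 n -0.021 z -0.009
```

The forces are all gone and the tip is about 2.7 mm below the face, so the hook is in the slot. Lowering further.

step_arm(plan=[{"offset": [0, 0, 0.04], "rot": [0, 0, 0], "gripper": 1.0}, {"offset": [0, 0, 0.08], "rot": [0, 0, 0], "gripper": 1.0}, {"offset": [0, 0, 0.12], "rot": [0, 0, 0], "gripper": 1.0}, {"offset": [0, 0, 0.12], "rot": [0, 0, 0], "gripper": 1.0}])

```text
time_s: 11.75
eef_pos: [597.2, -64.3, 107.0]
ee_rot: [-0.0, 0.99, -0.143, -0.0]
force: [0.1, 0.3, 0.2]
grip_width: 0.188
grip_force: 49.1
```

```bash
python3 - <<'E'
from h import *
st()
E
```

```text
t11.9 x=-0.89 lat=-0.08 z=107.14  F x 0.60 lat -0.23 z -0.35 | tau e 0.014 n -0.024 z 0.001
```

step_arm(plan=[{"offset": [0, 0, 0.04], "rot": [0, 0, 0], "gripper": 1.0}, {"offset": [0, 0, 0.08], "rot": [0, 0, 0], "gripper": 1.0}, {"offset": [0, 0, 0.12], "rot": [0, 0, 0], "gripper": 1.0}, {"offset": [0, 0, 0.16], "rot": [0, 0, 0], "gripper": 1.0}, {"offset": [0, 0, 0.16], "rot": [0, 0, 0], "gripper": 1.0}])

```text
time_s: 12.45
eef_pos: [597.2, -64.3, 105.4]
ee_rot: [-0.0, 0.99, -0.143, -0.0]
force: [0.4, 0.9, -0.8]
grip_width: 0.192
grip_force: 49.1
```

```bash
python3 - <<'E'
from h import *
st()
E
```

```text
t12.7 x=-0.89 lat=-0.07 z=105.54  F x 0.25 lat -0.68 z -0.97 | tau e -0.016 n -0.031 z 0.010
```

The hook is down to about −5.5 mm. Next I draw the spring out in stages with a slight eye-up pitch, so the eye can pass over the post head while the leg stays in the slot.

step_arm(plan=[{"offset": [0.1, 0, 0.05], "rot": [0, 0.0, 0], "gripper": 1.0}, {"offset": [0.2, 0, 0.1], "rot": [0, 0, 0], "gripper": 1.0}, {"offset": [0.35, 0, 0.05], "rot": [0, 0.5, 0], "gripper": 1.0}, {"offset": [0.5, 0, 0], "rot": [0, 1, 0], "gripper": 1.0}, {"offset": [0.65, 0, -0.05], "rot": [0, 1.5, 0], "gripper": 1.0}, {"offset": [0.85, 0, -0.1], "rot": [0, 2, 0], "gripper": 1.0}, {"offset": [1.09, 0, -0.18], "rot": [0, 2.5, 0], "gripper": 1.0}, {"offset": [1.09, 0, -0.18], "rot": [0, 2.5, 0], "gripper": 1.0}])

```text
time_s: 13.45
eef_pos: [607.6, -67.3, 107.2]
ee_rot: [0.003, 0.99, -0.143, 0.021]
force: [-4.3, 2.1, -0.1]
grip_width: 0.189
grip_force: 49.0
```

```bash
python3 - <<'E'
from h import *
st(); q=sense()["ee_rot"]; print(q)
E
```

```text
t13.7 x=9.70 lat=0.00 z=107.13  F x -5.29 lat 0.68 z -0.56 | tau e 0.070 n 0.927 z -0.041
[ 0.00297701  0.98956433 -0.14251497  0.02104872]
```

step_arm(plan=[{"offset": [0.2, 0, -0.12], "rot": [0, 0.9, 0], "gripper": 1.0}, {"offset": [0.4, 0, -0.22], "rot": [0, 1.7, 0], "gripper": 1.0}, {"offset": [0.68, 0, -0.33], "rot": [0, 2.5, 0], "gripper": 1.0}, {"offset": [0.9, 0, -0.34], "rot": [0, 2.5, 0], "gripper": 1.0}, {"offset": [1.1, 0, -0.35], "rot": [0, 2.5, 0], "gripper": 1.0}, {"offset": [1.3, 0, -0.36], "rot": [0, 2.5, 0], "gripper": 1.0}, {"offset": [1.5, 0, -0.37], "rot": [0, 2.5, 0], "gripper": 1.0}, {"offset": [1.6, 0, -0.38], "rot": [0, 2.5, 0], "gripper": 1.0}, {"offset": [1.6, 0, -0.38], "rot": [0, 2.5, 0], "gripper": 1.0}])

```text
time_s: 14.55
eef_pos: [621.6, -71.3, 110.7]
ee_rot: [0.006, 0.989, -0.142, 0.041]
force: [-10.1, 3.6, -0.2]
grip_width: 0.189
grip_force: 49.1
```

```bash
python3 - <<'E'
from h import *
st(); s=cam("side"); t=cam("top"); np.savez("s4.npz",**s); np.savez("t4.npz",**t)
save("m5.png",np.hstack([crop(s,265,170,40,40,12),crop(t,320,150,30,40,10) if 0 else cv2.resize(crop(t,320,150,32,48,10),(320,480))]))
p=sense()["eef_pos"]; fi=np.radians(5); g=p+np.r_[E0*68*np.sin(fi),-68*np.cos(fi)]; e=g+20.5*np.r_[E0*np.cos(fi),np.sin(fi)]
print("eye est",e,(e[:2]-SL)@E0,(e[:2]-SL)@N0,[proj(d,e).round(1) for d in(s,t)])
E
```

```text
t14.8 x=24.30 lat=0.14 z=110.73  F x -10.52 lat 0.91 z -1.02 | tau e 0.088 n 1.854 z -0.086
eye est [646.75402075 -78.66160944  44.79848661] 109.14630444737728 0.15837812618892988 [array([284. , 189.4]), array([333.3, 161.9])]
```

View pics/m5.png

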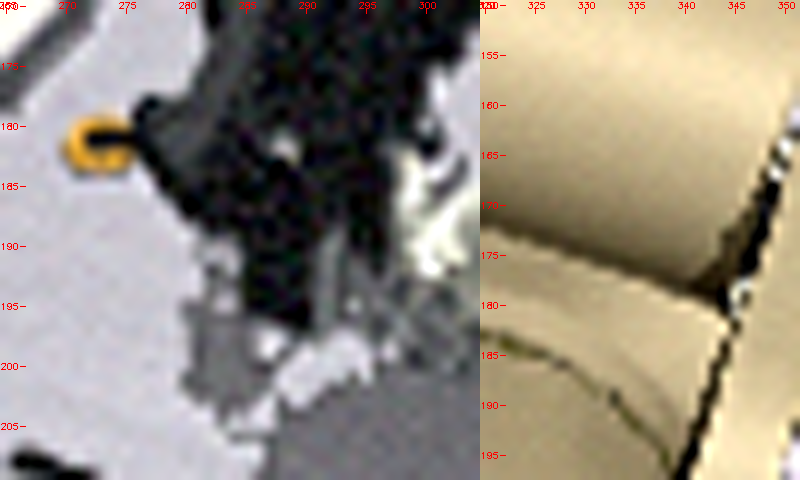

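The post body is at (283,195–204). The eye's wire seems to lie over its head near (281–285,189–192), with the finger covering u>285. I'll compare the pixel values with the first picture.

```bash
python3 - <<'E'
from h import *
s0=dict(np.load("side0.npz"));s=dict(np.load("s4.npz"))
for d in(s0,s):
  g=d["color"].astype(int).mean(-1)
  print("     "+" ".join("%3d"%u for u in range(276,292)))
  for v in range(184,204): print(v," ".join("%3d"%x for x in g[v,276:292]))
for n,D in(("111",111),("108",108),("114",114)):
  p=SL+E0*D; print(n,[proj(s,[*p,z]).round(1) for z in(20,30.5,37.5,41.5)])
p=SL+E0*109.15
for a in range(0,360,45): print(a,proj(s,[*(p+7.75*(E0*np.cos(np.radians(a))+N0*np.sin(np.radians(a)))),44.8+.68*np.cos(np.radians(a))]).round(1))
E
```

```text
276 277 278 279 280 281 282 283 284 285 286 287 288 289 290 291
184 116 116 110 109 114 109 107 110 105 108 104 110 144 135 130 150
185 115 112 109 108 111 113 113 111 109 109 101 128 156 128 107 145
186 111 110 112 113 109 111 111 112 106 110  96  91 144 117  95 119
187 116 106 109 110 113 110 108 108 106 108 101  94 107 122 131  82
188 117 111 112 112 111 114 109 114 111 113 102  88  77 139 146 138
189 111 112 111 107 114 112 112 115 104 109  97  70  68  67 105 131
190 114 108 109 110 112 107 110 107  92 117 111  74  73  70  66  79
191 114 113 106 114 113  98  88  96  77 116 113 111 100  78  61  69
192 113 117 110 109 115 115  62  68  65 126 117 116 118 110  53  78
193 116 112 115 115 116 115  60  55  54 117 109 115 111 111  82 116
194 112 109 113 114 108 104  73  76  70 104  94 116 112 118 116 115
195 108 112 117 110  66  65  99  98  76  47  95 118 112 112 110  80
196 106 113 113 111  71  49  54  56  53  49  78 120 118 115  95  43
197 109 111 109 116  96  49  57  64  49  52  82 119 118  96  54  87
198 114 110 113 113  92  49  57  61  57  60  84 131 103  56  84 120
199 112 110 111 
[... 1483 characters left out ...]
0 127 119 126 128 110  58  67  68  69  59  47  51  95 131 132 127
201 127 130 130 128  64  58  69  68  66  70  60  72 133 127 123 126
202 132 126 130 123  81  58  61  70  64  68  65  90 119 132 129 110
203 128 127 127 134 130  86  87  62  59  67  98 131  66 120 109  57
111 [array([283.8, 196.1]), array([283.6, 193.2]), array([283.5, 191.2]), array([283.5, 190.1])]
108 [array([284.8, 196.5]), array([284.6, 193.5]), array([284.5, 191.6]), array([284.5, 190.4])]
114 [array([282.8, 195.7]), array([282.6, 192.8]), array([282.5, 190.8]), array([282.5, 189.7])]
0 [281.4 188.2]
45 [281.1 189.8]
90 [282.5 191.1]
135 [284.8 191.4]
180 [286.6 190.5]
225 [286.9 188.9]
270 [285.5 187.6]
315 [283.3 187.3]
```

Post centre reads u≈283.0 and the eye's far wire u≈281. Against the felt slot position, that puts the post about 111 mm from the slot and the eye at 109. I'll go 2 mm further, then start pitching down over the head.

step_arm(plan=[{"offset": [0.1, 0, 0.01], "rot": [0, 0, 0], "gripper": 1.0}, {"offset": [0.19, 0, 0.02], "rot": [0, 0, 0], "gripper": 1.0}, {"offset": [0.19, 0, 0.02], "rot": [0, 0, 0], "gripper": 1.0}, {"offset": [0.25, 0, 0.1], "rot": [0, -0.6, 0], "gripper": 1.0}, {"offset": [0.32, 0, 0.19], "rot": [0, -1.2, 0], "gripper": 1.0}, {"offset": [0.38, 0, 0.28], "rot": [0, -1.9, 0], "gripper": 1.0}, {"offset": [0.44, 0, 0.36], "rot": [0, -2.5, 0], "gripper": 1.0}, {"offset": [0.44, 0, 0.36], "rot": [0, -2.5, 0], "gripper": 1.0}])

```text
time_s: 15.65
eef_pos: [626.1, -72.6, 107.4]
ee_rot: [0.003, 0.99, -0.142, 0.019]
force: [-10.4, 3.9, -0.9]
grip_width: 0.189
grip_force: 49.0
```

```bash
cat >> h.py <<'E'
def eye():
    q=sense(); w=q["ee_rot"]; R=Ro.from_quat([w[1],w[2],w[3],w[0]]); e=q["eef_pos"]+R.apply([20.5,0,68])
    b=R.as_matrix()[:,0]; print("eye along %.2f lat %.2f z %.2f pitch %.2f"%((e[:2]-SL)@E0,(e[:2]-SL)@N0,e[2],np.degrees(np.arcsin(b[2]))),"w",q["grip_width"])
E
python3 - <<'E'
from h import *
st(); eye()
s=cam("side"); np.savez("s5.npz",**s); g=s["color"].astype(int).mean(-1)
print("     "+" ".join("%3d"%u for u in range(278,292)))
for v in range(187,200): print(v," ".join("%3d"%x for x in g[v,278:292]))
E
```

```text
t15.8 x=29.02 lat=0.14 z=107.51  F x -10.38 lat 0.42 z -0.74 | tau e 0.132 n 1.809 z -0.050
eye along 110.60 lat 0.16 z 40.34 pitch 2.18 w 0.19529292302690063
     278 279 280 281 282 283 284 285 286 287 288 289 290 291
187  27   1   2   6   2  10   9  27  18   2   4  14  15   0
188  82   2   1  14  17   2  17  19   8   6   8  10  18  21
189 131  77  70  35  14  12   0   7   3   9  21  14  22  31
190 127 131 127  88  69  74  28  18   8  16  12  13  29  69
191 124 121 102  99 119 112  49   8  21  12  19  12  27  75
192 125 127 127 112  85  76  24  17  22   4  19   6  35  79
193 126 126 131 128  52  69  47   8  16  18   2  12  42  77
194 127 128 111 115  83  85  37   1  18   9   9  17  43  75
195 127 123  71  63 107 109  50   0   4  13  16  21  51  75
196 124 124  78  53  69  66  41  18  14  19  11   7  42  69
197 126 127 106  53  66  67  68  45  41  38   2  11  45  66
198 126 122 101  56  65  69  68  65  90  95  39  24  63  79
199 125 129 113  53  66  71  66  63  94 122  74  89 106 110
```

step_arm(plan=[{"offset": [0.07, 0, 0.1], "rot": [0, -0.5, 0], "gripper": 1.0}, {"offset": [0.14, 0, 0.2], "rot": [0, -1.1, 0], "gripper": 1.0}, {"offset": [0.14, 0, 0.2], "rot": [0, -1.1, 0], "gripper": 1.0}])

```text
time_s: 16.2
eef_pos: [627.7, -73.1, 105.7]
ee_rot: [0.001, 0.99, -0.143, 0.01]
force: [-9.5, 4.1, -0.6]
grip_width: 0.192
grip_force: 49.1
```

```bash
python3 - <<'E'
from h import *
st(); eye()
E
```

```text
t16.4 x=30.65 lat=0.14 z=105.71  F x -9.71 lat 0.29 z -0.89 | tau e 0.122 n 1.738 z -0.091
eye along 110.96 lat 0.16 z 38.12 pitch 1.11 w 0.19101425416873702
```

step_arm(plan=[{"offset": [0.07, 0, 0.1], "rot": [0, -0.5, 0], "gripper": 1.0}, {"offset": [0.14, 0, 0.2], "rot": [0, -1.1, 0], "gripper": 1.0}, {"offset": [0.14, 0, 0.25], "rot": [0, -1.1, 0], "gripper": 1.0}, {"offset": [0.14, 0, 0.25], "rot": [0, -1.1, 0], "gripper": 1.0}])

```text
time_s: 16.8
eef_pos: [628.9, -73.4, 103.3]
ee_rot: [-0.0, 0.99, -0.143, -0.0]
force: [-10.1, 4.9, 1.1]
grip_width: 0.192
grip_force: 49.2
```

```bash
python3 - <<'E'
from h import *
st(); eye()
s=cam("side"); np.savez("s6.npz",**s); g=s["color"].astype(int).mean(-1)
print("     "+" ".join("%3d"%u for u in range(276,292)))
for v in range(187,203): print(v," ".join("%3d"%x for x in g[v,276:292]))
E
```

```text
t17.0 x=32.02 lat=0.15 z=103.40  F x -10.43 lat 0.46 z 0.39 | tau e 0.101 n 1.954 z -0.057
eye along 111.02 lat 0.17 z 35.40 pitch -0.00 w 0.19199299323603544
     276 277 278 279 280 281 282 283 284 285 286 287 288 289 290 291
187  23   6  16  18  16  17  18   4  16  15   2  15   9  21   9  12
188  83  29   0   9   9  15   3   6  19  14  24   5   8  27  15  20
189 129  93  26  15   0   2  18  15   4  14  24  20   5  13   0  23
190 125 131  83  77  47  46  16  12   0  16   7  13  21  13  30  38
191 126 128 132 133  98  96  47  36   9  10  21  10   0  23  52  69
192 130 128 131 125 111 108  73  65   7  12  12  17  18  21  65  68
193 125 127 125 127 123  99  78  86   1  10  25  18   8  21  64  64
194 125 124 128 127  98  58 108 111  18  14  11  16  12  24  63  67
195 124 125 125 124 106  50  53  91  13  22   1  24  20  12  59  68
196 123 126 130 126 101  53  69  67  24   3  10   4  13   9  41  68
197 121 126 125 128  92  57  67  66  46   5  17  16  13  22  39  71
198 127 126 128 122 101  53  72  71  62  32  25  25   2   8  49  60
199 126 131 126 130 117  68  61  68  69  69  67  58  40  51  71  82
200 126 125 128 124  84  87  67  72  67  64  62  67  99 115  81 100
201 127 125 129 127  65  63  65  75  63  65  64  75 142 133  60  61
202 128 129 136 129  86  54  63  68  69  68  65  97 124 114  59  65
```

The eye is at neck height (35.4 mm) and nothing resisted on the way down. I'll ease the gripper back along −x so the eye takes hold of the neck and brings the arm home.

step_arm(plan=[{"offset": [-0.07, 0, 0], "rot": [0, 0, 0], "gripper": 1.0}, {"offset": [-0.14, 0, 0], "rot": [0, 0, 0], "gripper": 1.0}, {"offset": [-0.21, 0, 0], "rot": [0, 0, 0], "gripper": 1.0}, {"offset": [-0.28, 0, 0], "rot": [0, 0, 0], "gripper": 1.0}, {"offset": [-0.35, 0, 0], "rot": [0, 0, 0], "gripper": 1.0}, {"offset": [-0.42, 0, 0], "rot": [0, 0, 0], "gripper": 1.0}, {"offset": [-0.5, 0, 0], "rot": [0, 0, 0], "gripper": 1.0}, {"offset": [-0.5, 0, 0], "rot": [0, 0, 0], "gripper": 1.0}])

```text
time_s: 17.85
eef_pos: [624.4, -72.1, 103.6]
ee_rot: [-0.0, 0.99, -0.142, 0.001]
force: [-9.1, 3.2, 0.9]
grip_width: 0.192
grip_force: 49.1
```

```bash
python3 - <<'E'
from h import *
st(); eye()
E
```

```text
t18.1 x=27.39 lat=0.14 z=103.61  F x -8.84 lat 1.20 z 0.87 | tau e 0.151 n 1.624 z -0.048
eye along 106.49 lat 0.16 z 35.64 pitch 0.08 w 0.18911996971453257
```

step_arm(plan=[{"offset": [-0.05, 0, 0], "rot": [0, 0, 0], "gripper": 1.0}, {"offset": [-0.1, 0, 0], "rot": [0, 0, 0], "gripper": 1.0}, {"offset": [-0.15, 0, 0], "rot": [0, 0, 0], "gripper": 1.0}, {"offset": [-0.2, 0, 0], "rot": [0, 0, 0], "gripper": 1.0}, {"offset": [-0.2, 0, 0], "rot": [0, 0, 0], "gripper": 1.0}])

```text
time_s: 18.55
eef_pos: [623.0, -71.7, 103.7]
ee_rot: [0.0, 0.99, -0.143, 0.002]
force: [-5.3, 3.6, -0.2]
grip_width: 0.192
grip_force: 49.0
```

```bash
python3 - <<'E'
from h import *
st(); eye()
E
```

```text
t18.8 x=25.87 lat=0.10 z=103.75  F x -6.37 lat 1.02 z -0.81 | tau e 0.213 n 1.163 z -0.031
eye along 105.08 lat 0.12 z 35.81 pitch 0.18 w 0.19214734573120812
```

step_arm(plan=[{"offset": [-0.05, 0, 0], "rot": [0, 0, 0], "gripper": 1.0}, {"offset": [-0.1, 0, 0], "rot": [0, 0, 0], "gripper": 1.0}, {"offset": [-0.15, 0, 0], "rot": [0, 0, 0], "gripper": 1.0}, {"offset": [-0.15, 0, 0], "rot": [0, 0, 0], "gripper": 1.0}])

```text
time_s: 19.15
eef_pos: [622.3, -71.6, 104.1]
ee_rot: [0.0, 0.99, -0.143, 0.003]
force: [-0.4, 2.5, -3.6]
grip_width: 0.194
grip_force: 48.7
```

```bash
python3 - <<'E'
from h import *
st(); eye()
s=cam("side"); np.savez("s7.npz",**s); g=s["color"].astype(int).mean(-1)
print("     "+" ".join("%3d"%u for u in range(278,294)))
for v in range(188,206): print(v," ".join("%3d"%x for x in g[v,278:294]))
E
```

```text
t19.4 x=25.17 lat=-0.01 z=104.17  F x 0.14 lat 2.53 z -3.58 | tau e 0.444 n 0.141 z -0.047
eye along 104.57 lat 0.01 z 36.30 pitch 0.34 w 0.19510674003101539
     278 279 280 281 282 283 284 285 286 287 288 289 290 291 292 293
188  83  26   1  18  19   0  15  24  12   5  18   8   5  15  18   1
189 132  85  25  12   0   8   9   2  17  18   6   8   4  27   8  18
190 127 129  89  41   7  12   2   8   4  13  14  18   9  11  17  32
191 125 127 135 108  72  42  48  12   6  21  15   7  15  20  30  59
192 125 122 125 129 122 103  83  43   0   9  16  17  16   8  46  76
193 131 126 129 129 108 117  87  62  15   5   9  13   2  22  49  77
194 125 126 125 129 119  86 114  65  29  14  21  21   6  19  46  71
195 123 124 127 128  78  61  62  75  43  20   5  22  16  14  47  73
196 128 123 127 123  51  61  76  97  31  10  16   4  12  22  45  71
197 124 125 127 129  62  64  69  66  27  15   0   8  24  10  48  73
198 121 123 126 127  68  62  69  68  44  18  35   2   0   8  29  66
199 127 129 126 126  70  59  70  69  67  50  60  38  23  13  42  65
200 127 125 124 119 102  59  69  73  64  59  83  80  90  84  87  83
201 130 127 125  94 124  54  66  71  64  71  88  94 139 134 119  97
202 128 128 128 125  64  56  70  67  59  56  70 119 120 120 119  60
203 130 129 132 127  85  58  64  66  66  62  86  60  62  60  63  64
204 130 131 132 135 132  86  64  87  96  99 121  61  63  70  67  71
205 125 130 131 133 136 131  97 141 118 118  87  61  67  64  73  69
```

Fx is now 0 and the post has shifted about 2 px home, so the arm carries the spring load. The eye is brushing the underside of the head (Fz −3.6), so I'll lower 0.8 mm, then open.

step_arm(plan=[{"offset": [0, -0.02, 0.04], "rot": [0, 0, 0], "gripper": 1.0}, {"offset": [0, -0.04, 0.08], "rot": [0, 0, 0], "gripper": 1.0}, {"offset": [0, -0.04, 0.08], "rot": [0, 0, 0], "gripper": 1.0}])

```text
time_s: 19.7
eef_pos: [622.4, -71.5, 103.9]
ee_rot: [0.001, 0.99, -0.143, 0.003]
force: [-1.0, 1.2, 1.9]
grip_width: 0.195
grip_force: 49.3
```

```bash
python3 - <<'E'
from h import *
st(); eye()
E
```

```text
t19.9 x=25.23 lat=0.18 z=103.83  F x -1.08 lat 0.19 z 3.13 | tau e 0.068 n 0.295 z -0.086
eye along 104.65 lat 0.17 z 35.96 pitch 0.36 w 0.19100724938706182
```

step_arm(plan=[{"offset": [0, 0, 0], "rot": [0, 0, 0], "gripper": 2.3}, {"offset": [0, 0, 0], "rot": [0, 0, 0], "gripper": 2.3}, {"offset": [0, 0, 0], "rot": [0, 0, 0], "gripper": 2.3}, {"offset": [0, 0, 0], "rot": [0, 0, 0], "gripper": 2.3}, {"offset": [0, 0, 0], "rot": [0, 0, 0], "gripper": 2.3}])

```text
time_s: 20.4
eef_pos: [622.2, -71.3, 103.3]
ee_rot: [0.0, 0.99, -0.143, 0.003]
force: [0.0, -0.7, -0.4]
grip_width: 0.27
grip_force: 0.0
```

```bash
python3 - <<'E'
from h import *
st()
E
```

```text
t20.6 x=24.97 lat=0.31 z=103.35  F x -0.09 lat 0.19 z 0.08 | tau e -0.022 n 0.021 z 0.031
```

Released, with no forces on the tool. Now straight up, clear, and one look.

step_arm(plan=[{"offset": [0, 0, -0.5], "rot": [0, 0, 0], "gripper": 2.3}, {"offset": [0, 0, -1.2], "rot": [0, 0, 0], "gripper": 2.3}, {"offset": [0, 0, -2.5], "rot": [0, 0, 0], "gripper": 2.3}, {"offset": [0, 0, -5], "rot": [0, 0, 0], "gripper": 2.3}, {"offset": [0, 0, -9], "rot": [0, 0, 0], "gripper": 2.3}, {"offset": [0, 5, -13], "rot": [0, 0, 0], "gripper": 2.3}, {"offset": [0, 10, -15], "rot": [0, 0, 0], "gripper": 2.3}, {"offset": [0, 15, -15], "rot": [0, 0, 0], "gripper": 2.3}, {"offset": [0, 20, -15], "rot": [0, 0, 0], "gripper": 2.3}, {"offset": [0, 25, -15], "rot": [0, 0, 0], "gripper": 2.3}, {"offset": [0, 30, -15], "rot": [0, 0, 0], "gripper": 2.3}, {"offset": [0, 30, -15], "rot": [0, 0, 0], "gripper": 2.3}])

```text
time_s: 21.8
eef_pos: [534.8, -363.0, 254.4]
ee_rot: [0.001, 0.989, -0.145, 0.003]
force: [-0.4, 1.0, 0.5]
grip_width: 0.271
grip_force: 0.0
```

```bash
python3 - <<'E'
from h import *
s=cam("side"); t=cam("top"); np.savez("s8.npz",**s); np.savez("t8.npz",**t)
save("m6.png",np.hstack([crop(s,275,175,57,50,7),crop(t,305,150,57,70,7)[:350]]) if 0 else np.hstack([crop(s,277,178,50,60,8),crop(t,305,155,50,60,8)]))
print(sense()["eef_pos"])
E
```

```text
[ 535.83417371 -360.75549138  254.00427852]
```

View pics/m6.png

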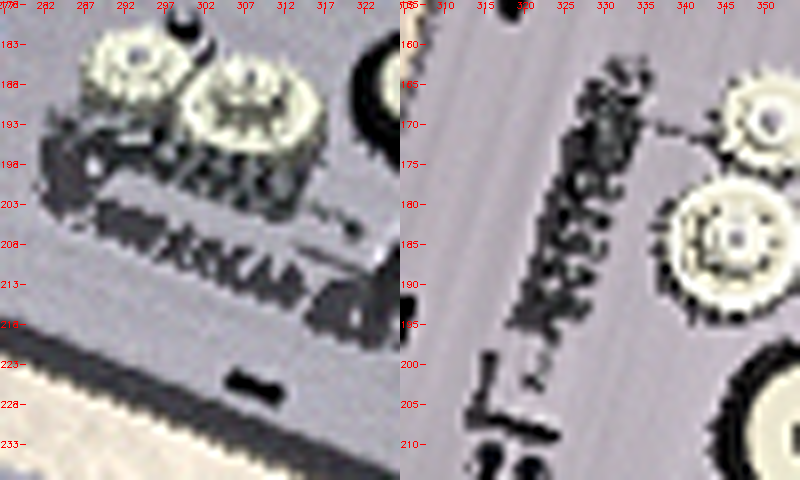

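The last picture shows the spring stretched from the slot (hook at top px (321,203)) to the post (eye around its head at (333,163)), with the idler against its mating gear and the robot clear. Handing in.

```bash
python3 - <<'E'
from h import *
print(finish_job())
E
```

```text
the job is handed in; nothing more can be done
None
```

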